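# Press a controller module onto the test probes and hold it there

### The arm

A 7-joint arm with a two-finger parallel gripper is mounted at the origin on a cart in front of the work surface, level with it; the furniture and walls round the work are solid. World frame = base frame: x ahead of the robot, y to its left, z up, the work surface at z = 0. Lengths are in mm, angles in rad, forces in N, time in s.
With the tool pointing down it reaches from about 400 to 925 mm from the base axis. Payload 4.1 kg.
Tool frame: the origin (TCP) lies at the very end of the fingers, on their centre line; the grasp point (between the pads) lies 19 mm behind it (ctrl.hold_point_z is the distance from the TCP to the grasp point, in mm); z points along the fingers, y is the direction in which the jaws open and shut (so a half turn about z gives the same grasp; the last joint's range is limited). The gripper opens to 85 mm and grips with 20 to 120 N. Pads are 22 mm wide; open, the fingers measure 114 mm over their backs; the gripper's body (76 mm by 85 mm) begins 54 mm behind the grasp point. The pads swing forward as they close: fully open they stand 13 mm farther back than shut.
Start: joints at [1.111, 0.398, 0.045, 1.537, -0.019, 1.207, -0.051], TCP at [229.503, -608.171, 231.347] pointing down, gripper open.
Joint ranges: [-2.82, 2.82], [-0.49, 2.23], [-1.37, 1.46], [0, 2.46], [-1.36, 4.5], [0.23, 2], [-2.94, 2.94]. Speed limits (rad/s): [2.57, 2.57, 3.14, 3.14, 3.14, 3.14, 3.14].

### API

Orientations are given as a rotation vector (axis times angle).
In Python, from rig import ctrl, optics gives the robot as it stands.
- The arm moves only by the tool servo_tool, never from a script. Its argument "series" is a list of rows, each a list of 3 entries, a list of its own where there are three numbers: the shift along the world's x, y, z in m, then the turn about the world's z in degrees, then the finger opening in m, from 0 to 0.0854. A call has 1 to 8 rows; each row is the pose to reach, as a shift and turn from the pose measured when the call began; what a row does not reach only later rows make up. A row lasts 1/8 s, in which the tool goes at most 62.5 mm and 10.7 degrees, less where a joint would pass 70% of its speed; a pose out of reach is approached as far as the arm can. A call with a gripper value outside its range is refused whole. The fingers move at their own pace and stop on an object; "squeeze" is the grip in N (left out, the last holds). Time passes only in rows, so rows that repeat a pose let the fingers close. It gives the time, the measured TCP pose, the force and the opening at its end, in the units of the state.
- ctrl.read_state(): the state, without advancing time (a new reading comes with each control period).
- optics.capture(name): name is "side" or "top" or "wrist"; returns a dict with "frame" (400x640x3 uint8, red, green, blue), "depth" (400x640 float32, mm along the optical axis (not along the pixel's ray), 0 where there is no reading), "fx", "fy", "cx", "cy" (pixels), "k1" (the pictures are not rectified: a ray, as slopes to the right and down, at radius r is drawn at 1 + k1 r^2 times it, then the intrinsics apply), "rvec" (rotation vector, rad) and "tvec" (3), from world to camera coordinates, as OpenCV has them. Camera axes: x right, y down, z forward; pixel columns grow to the right and rows downward; lengths in mm; the calibration is good to about 2 mm. A picture is of the moment at which its call begins.
- ctrl.hand_in(): hands the job in, once; it reports no verdict.
The state is a dict: "time_s": time; "joint_positions": joint angles; "qd": joint speeds; "joint_torque": joint torques, N m; "tcp_pos": TCP position; "tool_rot": TCP orientation; "ft_force": force on the tool from outside, world axes, zero at the start; "moment": the same for the moment, N m; "width": finger opening in mm.
Only numpy, scipy, OpenCV 4.12 (cv2) and the standard library are available. Lean on these libraries where they do the work, as an engineer would, in place of code of your own. Each camera call takes 0.05 s, during which the arm holds its last target. There are 200 camera calls.

### The job

Lay the white controller module, board side up, down between the locating pins of the hand-operated test fixture, its bevelled end towards the hinge, so that it sits flat on the sprung nest plate. Then bring the upright spring-loaded hold-down frame over by its handle bar, without slamming it, press it down onto its stop posts and keep it there: the program finishes while still holding the frame down. Leave the other things on the bench where they are.

Things in the scene. Friction and masses are not known exactly. Their poses are not given: they have to be found in the camera images.
- module: White plastic half shell, open on top, with a green circuit board in it. 78 mm along its x, 64 mm along its y, 14 mm high, 0.09 kg. Origin: centre of the underside; z up through the open side. The -x end is square, both +x corners are bevelled (18 mm x 45 degrees). Starts board side up on the bench. Grip it across the 64 mm: side walls y = +-32 mm, straight from x = -39 to +21 mm.
- module_round_end (a point): Middle of the module's bevelled +x end, 39 mm from its origin, 7 mm up.
- test_fixture: Grey box with an aluminium deck, 160 x 128 mm, fixed to the bench. Origin: centre of the underside; deck at z = 42 mm; x points to the hinge at the back. Six steel pins (6 mm, tops at z = 68 mm, tapered over the last 8 mm) stand round the nest; the module fits one way only, 1.5 mm play all round. Beside the nest the fingers have room within 20 mm either side of its middle.
- nest (a point): Middle of the upper face of the black nest plate, axes as the fixture's; with the plate up it lies 56 mm above the fixture's underside. The seated module's origin is at this point with the same axes.
- nest_plate (a joint): How far the nest plate is pressed down, m. 0 = up (held up by a spring of 1.6 N/mm with 5 N preload). About 0.006 when the frame presses a seated module down with the frame on its stops.
- hold_down_frame: Aluminium frame with a window and four white pushers, hinged on the fixture, 92 mm wide, with a handle bar on two rods. Origin on the hinge axis. When closed its axes are the fixture's and it reaches 165 mm from the hinge along -x.
- hold_down (a joint): Angle of the frame, rad. 0 = sprung open against its end stop, standing upright and leaning back 5 degrees; 1.66 = closed, level, resting on the stop posts. It springs open when let go. At the bar it takes about 2 N to start moving it and 12 N to keep it closed on a module; the stop posts take any excess.
- hold_down_bar (a point): Middle of the black round handle bar of the frame, 12 mm thick, 60 mm long, along the fixture's y, 165 mm from the hinge axis; 49 mm of open space between the bar and the frame. Open it is about 241 mm above the bench, closed 77 mm above it. A pinched bar can turn between the fingers as the frame swings.
- hold_down_hinge (a point): Middle of the frame's hinge axis (along the fixture's y), 65 mm behind the fixture's centre and 77 mm above the bench.
- tape: Bystander: beige tape roll, 94 mm.
- parts_bin: Bystander: small blue parts bin, 105 x 74 x 45 mm.
- grease: Bystander: grease pot with a white lid, 65 mm across, 44 mm high.
- bits: Bystander: black bit case with a clear lid, 69 x 110 x 23 mm.

How it is judged:
By the outcome, as a careful person would: the job done as asked, in the order asked, and still so for the second after the job is handed in, while the arm keeps its last pose, push and grip.
It also fails if it takes over 69 s, if anything falls off the work surface, if the arm or the gripper's body presses on something with over 40 N, if the wrist force passes 120 N, or if a joint passes its speed limit or range.

## Working session

There is one attempt and no reset: what is moved stays moved. The work goes in short steps, Python scripts to look and compute and a tool call to move; the robot and the scene stay as the last step left them, time stands still between calls to the robot, and variables do not carry over. Pictures are saved under pics/ and viewed, about 8 in all and at most 12, crops included, and the job is handed in when it is done.

Besides the shell and the picture viewer there is one more tool, called after "Emit:" as name(argument=value, ...) on one line, values as JSON. servo_tool: Moves the arm, as the interface text tells. Its arguments: {"type":"object","properties":{"series":{"type":"array"},"squeeze":{"type":"number"}},"required":["series"]}

```bash
mkdir -p pics; ls; cat > h.py <<'E'
import numpy as np, cv2
from rig import ctrl, optics
def cap(n,save=None):
    c=optics.capture(n)
    if save: cv2.imwrite('pics/'+save,c['frame'][:,:,::-1])
    c['R']=cv2.Rodrigues(np.array(c['rvec'],float))[0]; c['t']=np.array(c['tvec'],float).ravel(); return c
def ray(c,uv):
    d=np.array([(uv[0]-c['cx'])/c['fx'],(uv[1]-c['cy'])/c['fy']]); s=d.copy()
    for _ in range(20): s=d/(1+c['k1']*(s@s))
    return -c['R'].T@c['t'], c['R'].T@np.array([s[0],s[1],1])
def onz(c,uv,z):
    o,r=ray(c,uv); return o+r*(z-o[2])/r[2]
def dep(c,uv):
    o,r=ray(c,uv); return o+r*c['depth'][int(round(uv[1])),int(round(uv[0]))]
E
python3 - <<'E'
from h import *
a=cap('top','top1.png');b=cap('side','side1.png')
for c in(a,b): print(c['fx'],c['cx'],c['cy'],c['k1'],-c['R'].T@c['t'],c['R'].round(2).tolist())
print(ctrl.read_state())
m=cv2.vconcat([a['frame'],b['frame']])[:,:,::-1]
E
```

```text
pics
492.66167927275285 324.15847119247417 206.44852769454909 0.004171235749152502 [ 390.19664936   70.00189079 1284.48235988] [[-0.02, -1.0, -0.02], [-0.98, 0.02, -0.18], [0.18, 0.02, -0.98]]
448.9535165747699 326.84184091292195 195.58234011004578 -0.006360440912760116 [477.1361988  958.46957524 637.87736015] [[-0.99, -0.13, 0.03], [-0.08, 0.45, -0.89], [0.1, -0.88, -0.46]]
{'time_s': 0.1, 'joint_positions': array([ 1.1110003 ,  0.39915178,  0.04503928,  1.53775515, -0.01871109,
        1.20688648, -0.05072393]), 'qd': array([-1.46499377e-03, -9.17207609e-04,  1.27883059e-03, -3.85458100e-03,
        6.46115451e-04,  1.43086428e-03,  1.83286515e-06]), 'joint_torque': array([ 3.26408946e-03, -4.76262903e+01,  1.36978772e+00, -2.54950243e+01,
        1.18300828e-02,  5.00215130e-03, -3.51990906e-06]), 'tcp_pos': array([ 229.28739272, -607.61112178,  230.34507692]), 'tool_rot': array([-3.08889116e+00, -5.63484187e-01,  6.78311410e-04]), 'ft_force': array([0.89642458, 0.95886794, 0.43872491]), 'moment': array([ 0.04854925, -0.02583628,  0.05748366]), 'width': 85.41234116607487}
```

View pics/top1.png

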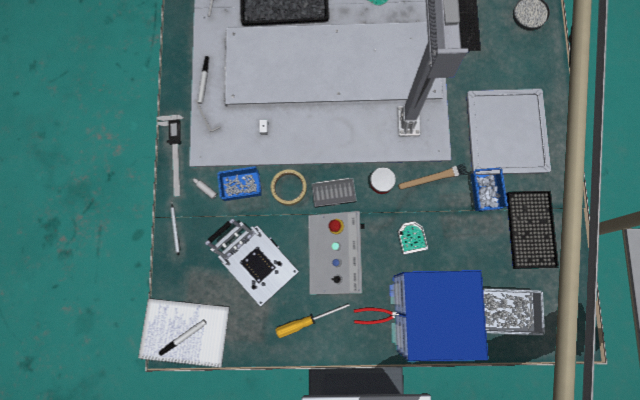

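View pics/side1.png

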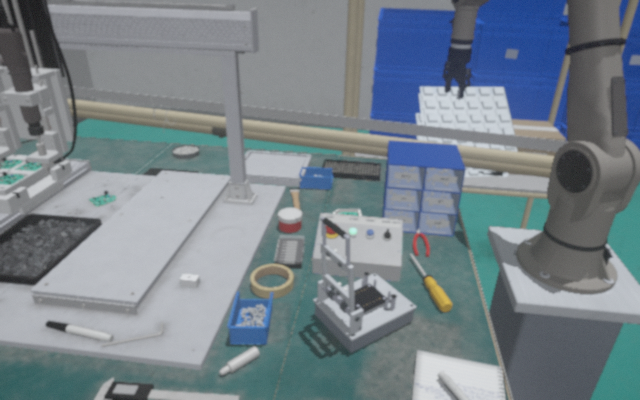

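The top view shows the fixture at about (258,262) with its frame upright and the hinge to the upper left. The module is at (412,237), with a tall blue cabinet at (443,315) below it. I'll zoom in on the fixture and module, and get heights from depth.

```bash
python3 - <<'E'
from h import *
a=cap('top');f=a['frame'][:,:,::-1]
A=cv2.resize(f[205:315,195:305],None,fx=5,fy=5,interpolation=cv2.INTER_CUBIC)
B=cv2.resize(f[210:265,385:440],(550,550),interpolation=cv2.INTER_CUBIC)[:, :250+0] if 0 else cv2.resize(f[215:260,392:435],None,fx=5,fy=5,interpolation=cv2.INTER_CUBIC)
o=np.zeros((550,550+B.shape[1],3),np.uint8);o[:,:550]=A;o[:B.shape[0],550:]=B
cv2.imwrite('pics/z.png',o)
v,u=np.mgrid[0:400:25,0:640:40]
for n,c in(('top',a),('side',cap('side'))):
  print(n)
  for y in range(12,400,38 if n=='top' else 60):
    print(' | '.join('%d,%d,%d'%tuple(dep(c,(x,y))) for x in (range(380,640,25) if n=='top' else range(380,640,40))))
E
```

```text
top
1168,-73,32 | 1166,-143,31 | 889,-112,476 | 845,-137,544 | 1179,-360,0 | 1175,-429,2 | 1167,-495,11 | 1174,-572,-3 | 1098,-575,118 | 1067,-609,164 | 1627,-1286,-767
1038,-66,61 | 1038,-133,58 | 824,-111,459 | 782,-134,538 | 1058,-349,7 | 1060,-420,0 | 1058,-490,0 | 1054,-557,3 | 991,-561,120 | 964,-594,169 | 1444,-1262,-768
931,-62,60 | 930,-128,57 | 830,-145,281 | 949,-273,5 | 950,-343,0 | 948,-411,0 | 945,-478,2 | 942,-545,4 | 888,-548,125 | 1268,-1132,-767 | 1267,-1242,-772
837,-61,28 | 824,-122,61 | 832,-192,33 | 843,-268,-2 | 829,-324,32 | 828,-391,29 | 824,-453,37 | 834,-535,0 | 790,-537,124 | 1094,-1110,-766 | 1092,-1216,-767
740,-59,2 | 738,-126,2 | 737,-193,0 | 735,-260,0 | 726,-317,29 | 722,-379,36 | 722,-446,31 | 728,-524,1 | 694,-525,127 | 926,-1090,-767 | 924,-1196,-770
636,-55,4 | 635,-121,1 | 633,-187,0 | 632,-253,1 | 626,-311,24 | 620,-368,44 | 625,-443,15 | 626,-514,0 | 601,-514,127 | 763,-1072,-770 | 759,-1172,-765
535,-51,1 | 534,-116,1 | 533,-182,0 | 531,-246,0 | 530,-311,0 | 528,-375,0 | 525,-433,16 | 524,-495,18 | 513,-512,112 | 603,-1051,-766 | 539,-795,-16
[... 604 characters left out ...]
 8,-977,-765 | 5,-1076,-771
side
527,-2527,333 | 215,-2963,308 | 252,-580,513 | -305,-2537,365 | -575,-2544,375 | 83,-89,562 | -901,-2112,426
491,-2109,-2 | 230,-2091,15 | 226,-562,334 | -281,-2111,38 | -530,-2119,50 | 66,-51,449 | -6,-40,455
457,-2115,-423 | 336,-489,147 | 210,-476,160 | -34,-917,25 | -223,-999,10 | 46,-16,331 | -14,17,347
453,-308,4 | 357,-77,128 | 259,-77,137 | -53,-797,-195 | -211,-797,-181 | 43,56,224 | -52,23,216
448,102,57 | 347,7,4 | 247,-9,3 | 145,-28,2 | 70,17,42 | 6,62,80 | 477,958,637
443,284,42 | 359,227,4 | 277,216,5 | 109,-24,-185 | 96,161,-19 | 18,163,-6 | -62,157,0
438,393,3 | 369,392,13 | 301,383,14 | 230,370,12 | 32,118,-240 | -56,120,-223 | -552,-430,-765
```

View pics/z.png

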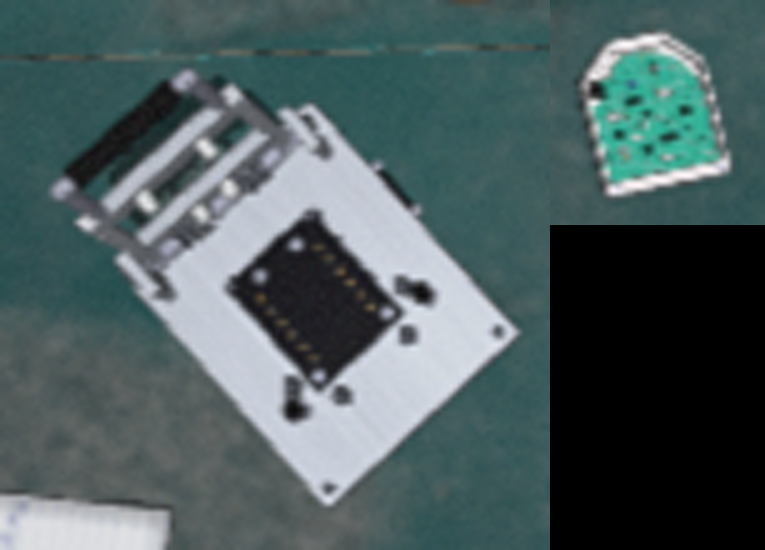

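```bash
python3 - <<'E'
from h import *
a=cap('top');f=a['frame']
P=lambda x,y:(195+(x+.5)/5-.5,205+(y+.5)/5-.5)
d=[onz(a,P(*q),42)[:2] for q in((519,330),(330,503),(310,105))]
print('deck',np.round(d,1)); print(np.linalg.norm(d[0]-d[1]),np.linalg.norm(d[0]-d[2]))
w=d[1]-d[0];l=d[2]-d[0];print('yaw',np.degrees(np.arctan2(l[1],l[0])),np.degrees(np.arctan2(w[1],w[0]))-90,'centre',(d[1]+d[2])/2)
hb=onz(a,P(120,135),241);print('bar',hb)
# nest
g=f.max(2); m=((g<60)).astype(np.uint8); m[:250]=0;m[283:]=0;m[:,:240]=0;m[:,278:]=0
c=max(cv2.findContours(cv2.morphologyEx(m,2,np.ones((3,3))),0,1)[0],key=cv2.contourArea)
w=np.array([onz(a,p[0],56)[:2] for p in c],np.float32); print('nest',cv2.minAreaRect(w))
# module
r=f[215:262,392:436].astype(int); hsv=cv2.cvtColor(f,cv2.COLOR_RGB2HSV)
m=(((f.min(2)>140)|((hsv[...,1]>80)&(hsv[...,0]>60)&(hsv[...,0]<90)&(f[...,1]>110)))).astype(np.uint8)
k=np.zeros_like(m);k[217:258,394:434]=m[217:258,394:434]
c=np.vstack([q for q in cv2.findContours(k,0,1)[0] if len(q)>4]); w=np.array([onz(a,p[0],12)[:2] for p in cv2.convexHull(c)],np.float32); print('mod',cv2.minAreaRect(w));print(w.round())
s=ctrl.read_state();R=cv2.Rodrigues(s['tool_rot'])[0];print('tool x yaw',np.degrees(np.arctan2(R[1,0],R[0,0])))
wc=cap('wrist');Tc=R.T@((-wc['R'].T@wc['t'])-s['tcp_pos']);print('cam in tool',Tc,'camaxes in tool',(R.T@wc['R'].T).round(2).tolist(),wc['fx'])
E
```

```text
deck [[458.5 159.2]
 [375.2 253.9]
 [574.8 265. ]]
126.05988604949131 157.2161893914515
yaw 42.2922671602259 41.348904611594236 centre [474.96648866 259.43646865]
bar [534.01323252 315.37519919 241.        ]
nest ((474.8456726074219, 260.0237731933594), (68.18162536621094, 53.89729309082031), 40.68346405029297)
mod ((541.5507202148438, -133.26596069335938), (77.62126922607422, 64.7220230102539), 10.788150787353516)
[[ 580. -143.]
 [ 577. -149.]
 [ 571. -156.]
 [ 569. -158.]
 [ 558. -163.]
 [ 516. -171.]
 [ 511. -171.]
 [ 509. -168.]
 [ 502. -132.]
 [ 499. -119.]
 [ 500. -109.]
 [ 520. -104.]
 [ 546. -100.]
 [ 559. -101.]
 [ 565. -104.]
 [ 572. -109.]
 [ 578. -115.]
 [ 580. -128.]]
tool x yaw 20.676983573838097
cam in tool [  71.07680351   -0.73140504 -142.15149366] camaxes in tool [[0.0, -0.96, -0.28], [1.0, 0.0, -0.0], [0.0, -0.28, 0.96]] 336.3086988014137
```

Emit:
servo_tool(series=[[[0,0,0.05],10,0.085],[[0.01,0.02,0.09],20,0.085],[[0.04,0.06,0.1],30,0.085],[[0.07,0.11,0.1],40,0.085],[[0.1,0.16,0.1],50,0.085],[[0.13,0.21,0.1],60,0.085],[[0.16,0.26,0.1],70,0.085],[[0.19,0.31,0.1],80,0.085]])

```text
time_s: 1.3
tcp_pos: [420.1, -296.3, 331.2]
tool_rot: [1.998, 2.424, -0.001]
ft_force: [1.2, 0.1, 0.5]
width: 85.1
```

Emit:
servo_tool(series=[[[0.03,0.04,0],10,0.085],[[0.06,0.08,-0.01],20,0.085],[[0.09,0.12,-0.03],30,0.08],[[0.121,0.163,-0.06],40,0.074],[[0.121,0.163,-0.1],50,0.074],[[0.121,0.163,-0.14],60,0.074],[[0.121,0.163,-0.18],70,0.074],[[0.121,0.163,-0.2],80,0.074]])

```text
time_s: 2.3
tcp_pos: [539.6, -133.2, 128.9]
tool_rot: [0.036, -3.139, -0.001]
ft_force: [-0.2, 0.3, 0.1]
width: 74.1
```

Emit:
servo_tool(series=[[[0,0,0],9.5,0.074],[[0,0,0],9.5,0.074]])

```text
time_s: 2.55
tcp_pos: [539.3, -133.3, 128.4]
tool_rot: [0.292, -3.125, -0.002]
ft_force: [0.4, -0.3, 0.5]
width: 74.0
```

```bash
python3 - <<'E'
from h import *
s=ctrl.read_state();print(s['tcp_pos'],s['width'],s['ft_force']);R=cv2.Rodrigues(s['tool_rot'])[0];print(np.degrees(np.arctan2(R[1,0],R[0,0])))
c=cap('wrist','w1.png');f=c['frame']
np.save('w1.npy',c['depth'])
E
```

```text
[ 539.29222278 -133.303247    128.3755976 ] 73.99761553200773 [ 0.4478708  -0.29493692  0.51920311]
-169.30446832204245
```

View pics/w1.png

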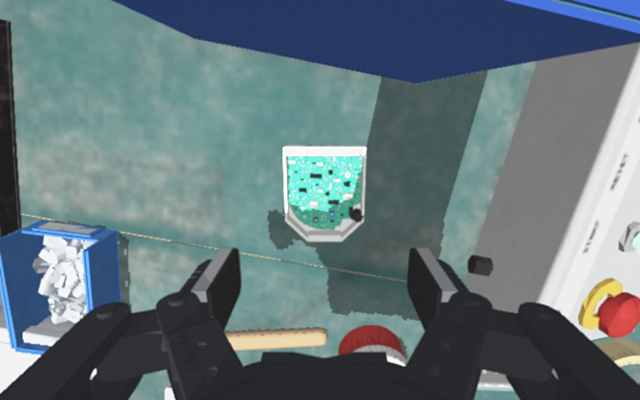

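Wrist view: the module is at about (325,190) with its square end towards the robot, edge (284,147)–(366,147). The fingertips are at about (233,252) and (415,252).

```bash
cat > mod.py <<'E'
from h import *
def module(c,z,roi):
    f=c['frame'];hsv=cv2.cvtColor(f,cv2.COLOR_RGB2HSV)
    m=((f.min(2)>150)).astype(np.uint8);k=np.zeros_like(m);y0,y1,x0,x1=roi;k[y0:y1,x0:x1]=m[y0:y1,x0:x1]
    q=max(cv2.findContours(k,0,1)[0],key=lambda q:len(q))
    w=np.array([onz(c,p[0],z)[:2] for p in cv2.convexHull(q)],np.float32);return cv2.minAreaRect(w),w
E
python3 - <<'E'
from mod import *
c=cap('wrist');s=ctrl.read_state();R=cv2.Rodrigues(s['tool_rot'])[0]
r,w=module(c,14,(135,246,275,380));print(r)
t=(w-s['tcp_pos'][:2])@R[:2,:2]; print('in tool xy',t.min(0),t.max(0))
# fingertips
for y in range(236,300,8):
  print(y,[(x,*(R.T@(dep(c,(x,y))-s['tcp_pos'])).round()) for x in (215,225,233,237,412,416,425)])
E
```

```text
((541.0013427734375, -131.84100341796875), (78.24925231933594, 64.75109100341797), 10.665080070495605)
in tool xy [-40.4925866  -31.04527098] [37.75906346 33.70619551]
236 [(215, np.float64(-43.0), np.float64(-93.0), np.float64(128.0)), (225, np.float64(-42.0), np.float64(-84.0), np.float64(127.0)), (233, np.float64(-43.0), np.float64(-78.0), np.float64(128.0)), (237, np.float64(-43.0), np.float64(-74.0), np.float64(129.0)), (412, np.float64(-42.0), np.float64(77.0), np.float64(127.0)), (416, np.float64(-42.0), np.float64(81.0), np.float64(127.0)), (425, np.float64(-42.0), np.float64(88.0), np.float64(127.0))]
244 [(215, np.float64(-50.0), np.float64(-94.0), np.float64(128.0)), (225, np.float64(-50.0), np.float64(-85.0), np.float64(129.0)), (233, np.float64(-50.0), np.float64(-78.0), np.float64(128.0)), (237, np.float64(-50.0), np.float64(-74.0), np.float64(127.0)), (412, np.float64(-50.0), np.float64(78.0), np.float64(127.0)), (416, np.float64(-50.0), np.float64(81.0), np.float64(127.0)), (425, np.float64(-50.0), np.float64(89.0), np.float64(128.0))]
252 [(215, np.float64(-58.0), np
[... 1908 characters left out ...]
t64(-22.0)), (237, np.float64(-4.0), np.float64(-36.0), np.float64(-16.0)), (412, np.float64(-3.0), np.float64(38.0), np.float64(-18.0)), (416, np.float64(-0.0), np.float64(38.0), np.float64(-22.0)), (425, np.float64(6.0), np.float64(38.0), np.float64(-33.0))]
292 [(215, np.float64(8.0), np.float64(-36.0), np.float64(-41.0)), (225, np.float64(2.0), np.float64(-36.0), np.float64(-32.0)), (233, np.float64(-4.0), np.float64(-36.0), np.float64(-22.0)), (237, np.float64(-8.0), np.float64(-36.0), np.float64(-16.0)), (412, np.float64(-7.0), np.float64(38.0), np.float64(-18.0)), (416, np.float64(-4.0), np.float64(38.0), np.float64(-23.0)), (425, np.float64(3.0), np.float64(38.0), np.float64(-34.0))]
```

Emit:
servo_tool(series=[[[0.0015,0.001,-0.04],0,0.074],[[0.0015,0.001,-0.08],0,0.074],[[0.0015,0.001,-0.11],0,0.074],[[0.0015,0.001,-0.125],0,0.074],[[0.0015,0.001,-0.132],0,0.074],[[0.0015,0.001,-0.133],0,0.074]], squeeze=40)

```text
time_s: 3.4
tcp_pos: [542.1, -132.5, -3.2]
tool_rot: [0.291, -3.127, 0.001]
ft_force: [0.6, 0.4, -0.0]
width: 74.6
```

Emit:
servo_tool(series=[[[0,0,0],0,0.06],[[0,0,0],0,0.06],[[0,0,0],0,0.06],[[0,0,0],0,0.06],[[0,0,0],0,0.06]])

```text
time_s: 4.03
tcp_pos: [543.0, -132.6, -2.3]
tool_rot: [-0.291, 3.127, -0.002]
ft_force: [-1.3, -0.8, 6.4]
width: 63.0
```

Emit:
servo_tool(series=[[[0,0,0.02],0,0.06],[[0,0,0.07],0,0.06],[[0,0.02,0.12],0,0.06],[[-0.01,0.05,0.15],0,0.06],[[-0.015,0.09,0.15],5,0.06],[[-0.02,0.135,0.15],10,0.06],[[-0.03,0.18,0.15],15,0.06],[[-0.04,0.225,0.15],20,0.06]])

```text
time_s: 5.03
tcp_pos: [502.3, 93.7, 148.6]
tool_rot: [-0.833, 3.027, -0.003]
ft_force: [0.1, -0.5, -1.5]
width: 63.0
```

Emit:
servo_tool(series=[[[-0.015,0.04,0],5,0.06],[[-0.03,0.08,0],10,0.06],[[-0.04,0.12,0],11.3,0.06],[[-0.04,0.15,0],11.3,0.06],[[-0.04,0.165,0],11.3,0.06],[[-0.04,0.167,0],11.3,0.06],[[-0.04,0.167,0],11.3,0.06]])

```text
time_s: 5.9
tcp_pos: [462.6, 259.1, 148.4]
tool_rot: [-1.125, 2.932, -0.004]
ft_force: [-1.0, -0.4, -1.4]
width: 62.7
```

```bash
python3 - <<'E'
from h import *
s=ctrl.read_state();print(s['tcp_pos'],s['width'],s['ft_force']);R=cv2.Rodrigues(s['tool_rot'])[0];print(np.degrees(np.arctan2(R[1,0],R[0,0])))
c=cap('wrist','w2.png')
E
```

```text
[462.60863521 259.11932038 148.405812  ] 62.720924050141235 [-1.04434185 -0.44486348 -1.35297466]
-138.00600742721264
```

View pics/w2.png

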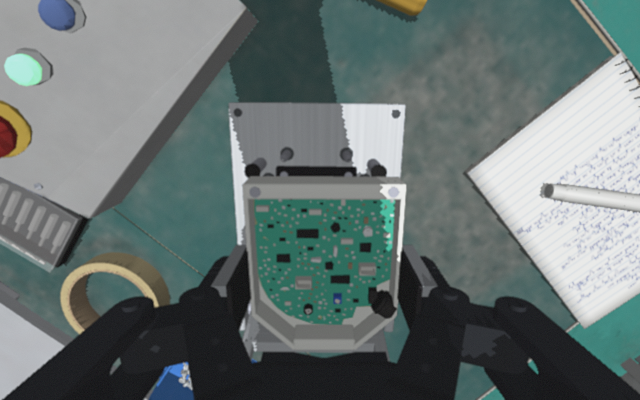

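Wrist view: the module is held level with its square-end edge at v≈182 (u 246–403). Two front pins show at (287,155) and (347,155), two side pins at (258,168) and (376,168), and the deck front corners are at (229,105) and (405,105). I'll enlarge this to get precise pixels.

```bash
python3 - <<'E'
from h import *
f=cv2.imread('pics/w2.png')
cv2.imwrite('pics/w2z.png',cv2.resize(f[95:235,220:415],None,fx=4,fy=4,interpolation=cv2.INTER_CUBIC))
E
```

```text
(no output)
```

View pics/w2z.png

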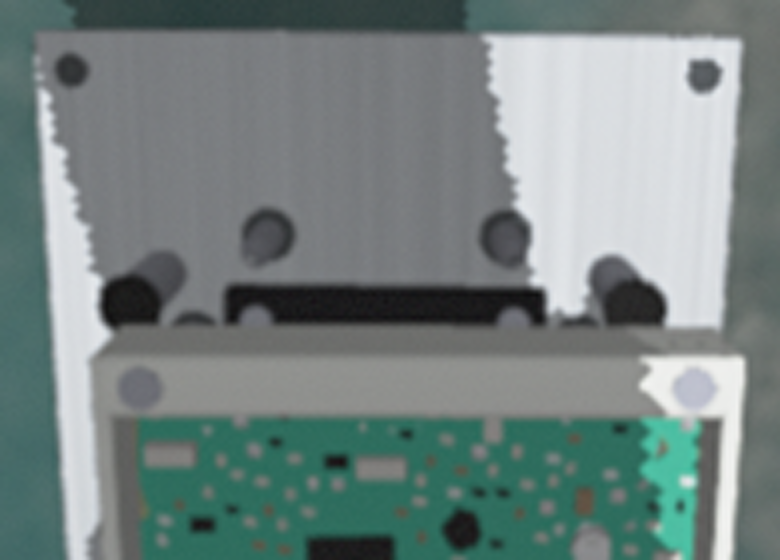

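```bash
python3 - <<'E'
from h import *
c=cap('wrist');s=ctrl.read_state();R=cv2.Rodrigues(s['tool_rot'])[0];T=s['tcp_pos']
P=lambda x,y:(220+(x+.5)/4-.5,95+(y+.5)/4-.5)
def tl(q,z): return (R.T@(onz(c,P(*q),z)-T)).round(1)[:2]
for n,z,qs in(('deck',42,[(37,31),(742,39)]),('holes',42,[(71,71),(704,76)]),('plate',56,[(226,288),(546,288)]),('pinbase',42,[(270,230),(505,236)]),('pintop',68,[(256,253),(520,260)]),('post',77,[(130,303),(635,303)]),('modtop',T[2]+16.3,[(93,358),(745,356)]),('modbot',T[2]+2.3,[(105,325),(725,328)])):
  print(n,*[tl(q,z) for q in qs])
k=(c['depth'][95:235,220:415]); print(dep(c,P(268,150))[2],dep(c,P(350,310))[2],[dep(c,P(*q))[2].round(1) for q in((256,250),(518,255),(130,305),(635,300),(420,385))])
E
```

```text
deck [ 68.4 -67.2] [67.1 58.8]
holes [ 61.4 -61.5] [60.6 52.3]
plate [ 24.5 -33.1] [24.6 23.6]
pinbase [ 32.7 -26.5] [31.6 17.1]
pintop [ 32.8 -26.1] [31.7 17.9]
post [ 26.1 -45.7] [26.2 36. ]
modtop [ 38.8 -30.6] [39.1 32.3]
modbot [ 39.  -32.6] [38.7 33.5]
40.94892810474204 55.75800747601542 [np.float64(65.4), np.float64(66.9), np.float64(72.3), np.float64(71.6), np.float64(164.0)]
```

Emit:
servo_tool(series=[[[0.012,0.004,0],-0.5,0.06],[[0.012,0.004,-0.02],-0.5,0.06],[[0.012,0.004,-0.045],-0.5,0.06],[[0.012,0.004,-0.065],-0.5,0.06],[[0.012,0.004,-0.074],-0.5,0.06],[[0.012,0.004,-0.074],-0.5,0.06],[[0.012,0.004,-0.074],-0.5,0.06]])

```text
time_s: 6.88
tcp_pos: [475.2, 263.5, 75.0]
tool_rot: [-1.111, 2.936, -0.004]
ft_force: [0.3, -0.8, -0.8]
width: 62.8
```

```bash
python3 - <<'E'
from h import *
s=ctrl.read_state();print(s['tcp_pos'],s['width'],s['ft_force']);R=cv2.Rodrigues(s['tool_rot'])[0];print(np.degrees(np.arctan2(R[1,0],R[0,0])))
f=cap('wrist','w3.png')['frame'][:,:,::-1]
cv2.imwrite('pics/w3z.png',cv2.resize(f[95:235,220:415],None,fx=4,fy=4,interpolation=cv2.INTER_CUBIC))
E
```

```text
[475.17906716 263.50283198  75.01910878] 62.761699313917426 [ 0.27168182 -0.77699768 -0.81863914]
-138.53137870742967
```

View pics/w3z.png

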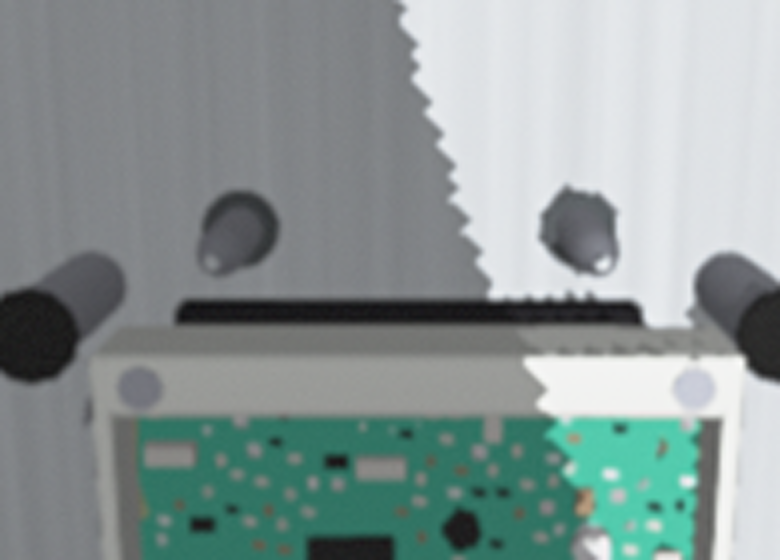

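Front pin tips are at zoom (212,263) and (603,264). The module's square end has its lower edge at v≈326 and its upper edge at (93,357)–(745,355).

```bash
cat > m.py <<'E'
from h import *
c=cap('wrist');s=ctrl.read_state();R=cv2.Rodrigues(s['tool_rot'])[0];T=s['tcp_pos']
P=lambda x,y:(220+(x+.5)/4-.5,95+(y+.5)/4-.5)
def tl(q,z): return (R.T@(onz(c,P(*q),z)-T)).round(1)[:2]
E
python3 - <<'E'
from m import *
for n,z,qs in(('pintop',68,[(212,263),(603,264)]),('pinbase',42,[(240,225),(578,222)]),('plate',56,[(178,300),(642,300)]),('post',77,[(38,335),(772,335)]),('modtop',T[2]+16.3,[(93,358),(745,356)]),('modbot',T[2]+2.3,[(105,326),(725,328)])):
  print(n,*[tl(q,z) for q in qs])
E
```

```text
pintop [ 43.9 -22.2] [43.8 21.6]
pinbase [ 44.3 -22.3] [44.8 21.8]
plate [ 37.2 -28.4] [37.3 28.2]
post [ 37.7 -39.9] [37.8 38.7]
modtop [ 38.8 -30.5] [39.1 32.3]
modbot [ 38.8 -32.5] [38.7 33.5]
```

Emit:
servo_tool(series=[[[0.0004,-0.0012,0],0,0.06],[[0.0004,-0.0012,-0.004],0,0.06],[[0.0004,-0.0012,-0.008],0,0.06],[[0.0004,-0.0012,-0.011],0,0.06],[[0.0004,-0.0012,-0.014],0,0.06]])

```text
time_s: 7.6
tcp_pos: [475.5, 262.2, 60.8]
tool_rot: [-1.111, 2.936, -0.004]
ft_force: [0.4, 0.3, -2.7]
width: 63.1
```

Emit:
servo_tool(series=[[[0,0,-0.003],0,0.06],[[0,0,-0.005],0,0.06],[[0,0,-0.007],0,0.06],[[0,0,-0.007],0,0.06]])

```text
time_s: 8.1
tcp_pos: [475.6, 262.3, 53.9]
tool_rot: [-1.111, 2.936, -0.004]
ft_force: [-1.2, -0.0, -1.1]
width: 62.5
```

Emit:
servo_tool(series=[[[0,0,-0.001],0,0.06],[[0,0,-0.001],0,0.066],[[0,0,-0.001],0,0.074],[[0,0,-0.001],0,0.076],[[0,0,-0.001],0,0.076]])

```text
time_s: 8.72
tcp_pos: [475.7, 262.3, 52.9]
tool_rot: [-1.111, 2.936, -0.004]
ft_force: [0.0, -0.2, -0.3]
width: 76.1
```

Emit:
servo_tool(series=[[[0,0,0.02],0,0.076],[[0,0,0.05],0,0.076],[[0,0,0.08],0,0.076],[[0,0,0.08],0,0.076]])

```text
time_s: 9.22
tcp_pos: [477.4, 263.9, 136.5]
tool_rot: [-1.109, 2.93, -0.003]
ft_force: [1.1, 0.1, -0.8]
width: 76.1
```

```bash
python3 - <<'E'
from h import *
s=ctrl.read_state();print(s['tcp_pos'],s['width'],s['ft_force'])
c=cap('wrist');f=c['frame'][:,:,::-1]
cv2.imwrite('pics/w4z.png',cv2.resize(f[80:260,210:430],None,fx=3.3,fy=3.3,interpolation=cv2.INTER_CUBIC))
# rim height samples by depth
R=cv2.Rodrigues(s['tool_rot'])[0]
D=np.array([[*dep(c,(x,y))] for y in range(120,240,2) for x in range(260,390,2)])
t=(D-[475,262,0])@R; k=(abs(D[:,2]-64)<12)
for nm,q in(('front',(t[:,0]>34)),('mid+',(abs(t[:,0])<15)&(t[:,1]>20)),('mid-',(abs(t[:,0])<15)&(t[:,1]<-20)),('mid',(abs(t[:,0])<8)&(abs(t[:,1])<10))): print(nm,np.median(D[k&q,2]) if (k&q).any() else None,(k&q).sum())
E
```

```text
[477.44918455 263.92932854 136.45686489] 76.08451814933338 [ 1.11785405  0.09626021 -0.82812869]
front 68.85044068317801 288
mid+ 60.79563639243628 223
mid- 60.570586434788225 212
mid 60.54219853969147 175
```

View pics/w4z.png

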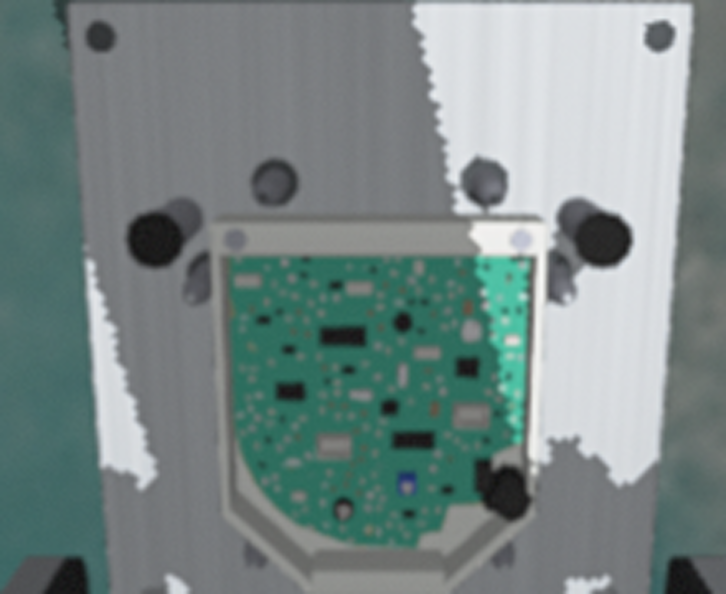

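The module sits between all six pins, square end at zoom (215–545,220) and bevels at the hinge end. The rim is at z≈69 to 70 (56+14), so it is seated. Now the bar.

Emit:
servo_tool(series=[[[-0.01,-0.01,0.055],0,0.076],[[-0.01,-0.01,0.11],0,0.076],[[-0.01,-0.01,0.15],0,0.06],[[-0.01,-0.01,0.16],-10,0.05],[[-0.01,-0.01,0.165],-20,0.045],[[-0.01,-0.01,0.165],-30,0.045],[[-0.01,-0.01,0.165],-40,0.045],[[-0.01,-0.01,0.165],-50,0.045]])

```text
time_s: 10.28
tcp_pos: [465.9, 252.5, 298.9]
tool_rot: [0.243, 3.13, -0.009]
ft_force: [0.3, 0.1, -0.3]
width: 44.9
```

Emit:
servo_tool(series=[[[0.01,0.01,0],-10,0.045],[[0.03,0.03,0],-20,0.045],[[0.05,0.045,0],-30,0.045],[[0.068,0.06,0],-40,0.045],[[0.068,0.06,0],-40,0.045],[[0.068,0.06,0],-40,0.045]])

```text
time_s: 11.02
tcp_pos: [533.1, 312.0, 298.2]
tool_rot: [-1.296, -2.861, 0.013]
ft_force: [-0.8, 0.3, -0.4]
width: 45.0
```

```bash
python3 - <<'E'
from h import *
s=ctrl.read_state();print(s['tcp_pos'],s['width'],s['ft_force']);R=cv2.Rodrigues(s['tool_rot'])[0];print(np.degrees(np.arctan2(R[1,0],R[0,0])))
c=cap('wrist','w5.png')
E
```

```text
[533.07513703 312.01799522 298.18087512] 45.011632840995894 [-0.77654193  0.34275465 -0.44731606]
131.26879707106082
```

View pics/w5.png

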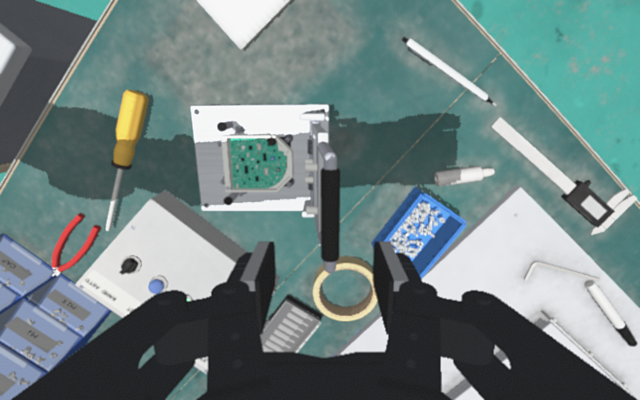

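Wrist view: the bar runs from (330,170) to (330,260), between the fingertips at u≈270 and u≈375, so it is roughly centred.

```bash
python3 - <<'E'
from h import *
c=cap('wrist');s=ctrl.read_state();R=cv2.Rodrigues(s['tool_rot'])[0];T=s['tcp_pos']
m=(c['frame'].max(2)<60).astype(np.uint8); k=np.zeros_like(m);k[165:268,312:348]=m[165:268,312:348]
v,u=np.nonzero(k);print(u.min(),u.max(),v.min(),v.max())
for vv in(175,215,255):
  r=u[v==vv];print(vv,r.min(),r.max(),(R.T@(onz(c,(r.mean(),vv),244)-T)).round(1),dep(c,(round(r.mean()),vv)).round(1))
for vv in(v.min(),v.max()): print((R.T@(onz(c,(330,vv),244)-T)).round(1))
E
```

```text
321 339 168 260
175 321 339 [28.2  4.2 54.6] [517.2 336.  247.4]
215 322 338 [ 2.9  4.4 54.7] [533.7 317.5 247.5]
255 322 338 [-24.2   4.6  54.8] [551.3 297.5 247.6]
[32.5  4.2 54.6]
[-27.8   4.6  54.8]
```

Emit:
servo_tool(series=[[[0.0017,0.0047,-0.01],0,0.045],[[0.0017,0.0047,-0.03],0,0.045],[[0.0017,0.0047,-0.055],0,0.045],[[0.0017,0.0047,-0.07],0,0.045],[[0.0017,0.0047,-0.076],0,0.045],[[0.0017,0.0047,-0.076],0,0.045]], squeeze=40)

```text
time_s: 11.88
tcp_pos: [535.0, 316.6, 222.8]
tool_rot: [1.298, 2.861, -0.011]
ft_force: [0.0, -0.1, 0.2]
width: 44.9
```

Emit:
servo_tool(series=[[[0,0,0],0,0.03],[[0,0,0],0,0.02],[[0,0,0],0,0.008],[[0,0,0],0,0.008],[[0,0,0],0,0.008],[[0,0,0],0,0.008]])

```text
time_s: 12.62
tcp_pos: [534.5, 316.2, 223.5]
tool_rot: [1.298, 2.861, -0.014]
ft_force: [-2.6, -2.9, 5.1]
width: 10.5
```

Emit:
servo_tool(series=[[[-0.0065,-0.0057,0.0005],0,0.008],[[-0.0152,-0.0134,0.0005],0,0.008],[[-0.0237,-0.0209,-0.0003],0,0.008],[[-0.0345,-0.0303,-0.0024],0,0.008],[[-0.045,-0.0396,-0.0058],0,0.008],[[-0.0552,-0.0486,-0.0104],0,0.008],[[-0.0651,-0.0573,-0.0161],0,0.008],[[-0.0728,-0.0641,-0.0215],0,0.008]])

```text
time_s: 13.62
tcp_pos: [461.0, 251.2, 201.5]
tool_rot: [1.298, 2.861, -0.014]
ft_force: [2.9, 2.0, 3.0]
width: 10.6
```

```bash
cat > arc.py <<'E'
import sys
from h import *
s=ctrl.read_state();p=s['tcp_pos'];print(p,s['width'],s['ft_force'].round(1))
d=np.array([.751,.661]);h=np.array([534.7,316.5])-14.4*d
f=-(p[:2]-h)@d; lat=(p[:2]-h)@[-.661,.751]; z=p[2]+19.3-77
print('phi',np.degrees(np.arctan2(f,z)),'r',np.hypot(f,z),'lat',lat)
for a in map(float,sys.argv[1:]):
  r=np.radians(a);q=h-165*np.sin(r)*d;print(a,((np.r_[q,77+165*np.cos(r)-19.3]-p)/1000).round(4).tolist())
E
python3 arc.py 35 40 45 50 55 60 65 70
```

```text
[461.0450589  251.24560975 201.51435685] 10.56374632371452 [2.9 2.  3. ]
phi 30.298934125043253 r 166.5665214828938 lat -0.3201310103700905
35.0 [-0.0082, -0.0068, -0.0087]
40.0 [-0.0168, -0.0144, -0.0174]
45.0 [-0.0248, -0.0214, -0.0271]
50.0 [-0.0321, -0.0278, -0.0378]
55.0 [-0.0387, -0.0336, -0.0492]
60.0 [-0.0445, -0.0387, -0.0613]
65.0 [-0.0495, -0.0431, -0.0741]
70.0 [-0.0536, -0.0468, -0.0874]
```

Emit:
servo_tool(series=[[[-0.008,-0.007,-0.0085],0,0.008],[[-0.0168,-0.0145,-0.0174],0,0.008],[[-0.0248,-0.0214,-0.0271],0,0.008],[[-0.0321,-0.0278,-0.0378],0,0.008],[[-0.0387,-0.0336,-0.0492],0,0.008],[[-0.0445,-0.0387,-0.0613],0,0.008],[[-0.0495,-0.0431,-0.0741],0,0.008],[[-0.0536,-0.0468,-0.0874],0,0.008]], squeeze=60)

```text
time_s: 14.62
tcp_pos: [407.3, 203.8, 113.3]
tool_rot: [1.298, 2.86, -0.015]
ft_force: [3.4, -1.4, 5.1]
width: 9.4
```

```bash
python3 arc.py 73 76 79 82 84 86 88 90
```

```text
[407.31345371 203.83983521 113.29936637] 9.372349140843557 [ 3.4 -1.4  5.1]
phi 70.3513228394909 r 165.350390948687 lat -0.40527665445867456
73.0 [-0.0019, -0.0012, -0.0074]
76.0 [-0.0037, -0.0027, -0.0157]
79.0 [-0.0051, -0.0039, -0.0241]
82.0 [-0.0061, -0.0049, -0.0326]
84.0 [-0.0067, -0.0053, -0.0384]
86.0 [-0.007, -0.0057, -0.0441]
88.0 [-0.0073, -0.0059, -0.0498]
90.0 [-0.0073, -0.0059, -0.0556]
```

Emit:
servo_tool(series=[[[-0.0019,-0.0014,-0.0074],0,0.006],[[-0.0037,-0.0028,-0.0157],0,0.006],[[-0.0051,-0.004,-0.0241],0,0.006],[[-0.0061,-0.005,-0.0326],0,0.006],[[-0.0067,-0.0054,-0.038],0,0.006],[[-0.007,-0.0058,-0.043],0,0.006],[[-0.0072,-0.0059,-0.047],0,0.006],[[-0.0073,-0.0059,-0.05],0,0.006]], squeeze=90)

```text
time_s: 15.62
tcp_pos: [399.4, 196.9, 62.8]
tool_rot: [1.299, 2.86, -0.018]
ft_force: [3.0, -4.2, 7.5]
width: 9.3
```

Emit:
servo_tool(series=[[[0,0,-0.002],0,0.006],[[0,0,-0.004],0,0.006],[[0,0,-0.006],0,0.006],[[0,0,-0.007],0,0.006],[[0,0,-0.007],0,0.006]])

```text
time_s: 16.25
tcp_pos: [399.2, 196.7, 56.0]
tool_rot: [1.299, 2.86, -0.02]
ft_force: [0.3, -3.6, 10.3]
width: 9.3
```

```bash
python3 arc.py 90
```

```text
[399.24824789 196.72376288  55.97874712] 9.28213218821913 [ 0.3 -3.6 10.3]
phi 90.59235455434967 r 166.49197946587904 lat -0.41834593247104124
90.0 [0.0007, 0.0012, 0.0017]
```

Emit:
servo_tool(series=[[[0,0,-0.001],0,0.006],[[0,0,-0.002],0,0.006],[[0,0,-0.002],0,0.006]])

```text
time_s: 16.62
tcp_pos: [399.3, 196.7, 54.5]
tool_rot: [1.299, 2.86, -0.021]
ft_force: [0.9, -4.1, 12.8]
width: 9.5
```

Emit:
servo_tool(series=[[[0,0,-0.001],0,0.006],[[0,0,-0.002],0,0.006],[[0,0,-0.002],0,0.006]])

```text
time_s: 17.0
tcp_pos: [399.2, 196.6, 53.1]
tool_rot: [1.298, 2.859, -0.023]
ft_force: [-0.3, -3.8, 13.6]
width: 9.3
```

```bash
python3 - <<'E'
from h import *
c=cap('side');f=c['frame'][:,:,::-1]
cv2.imwrite('pics/s2.png',cv2.resize(f[240:355,290:440],None,fx=5,fy=5,interpolation=cv2.INTER_CUBIC))
w=cap('wrist','w6.png')
E
```

```text
(no output)
```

View pics/s2.png

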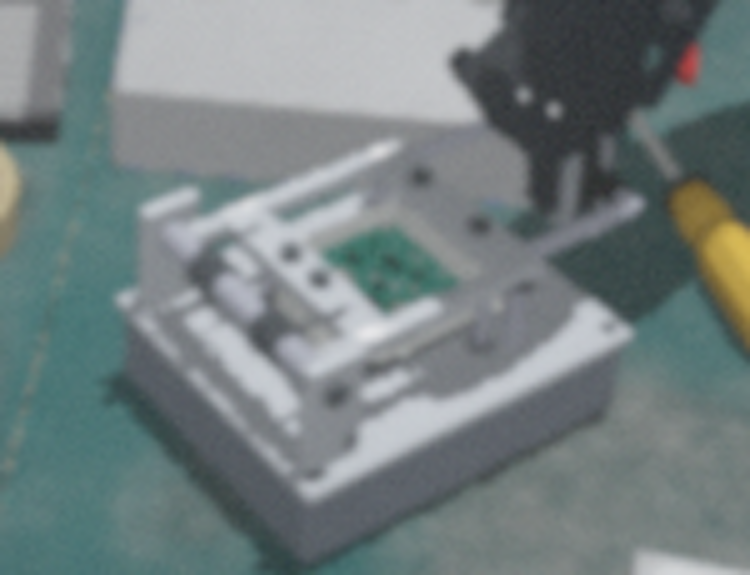

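View pics/w6.png

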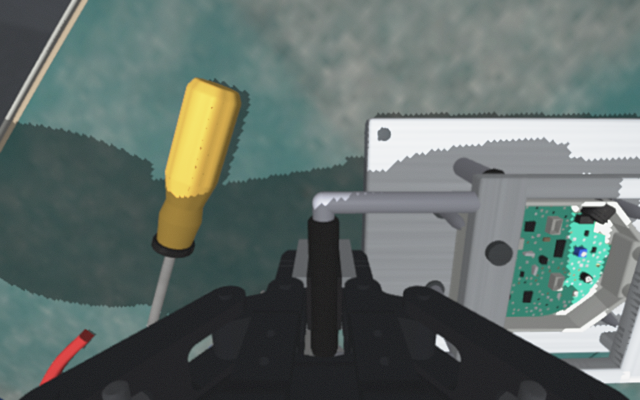

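The frame looks nearly level, and the posts are at its front corners. I'll check the angle numerically from depth: board drop and frame heights.

```bash
cat > chk.py <<'E'
from h import *
w=cap('wrist');s=ctrl.read_state();print(s['tcp_pos'],s['ft_force'].round(1),s['width'])
def med(x0,x1,y0,y1): return np.median([dep(w,(x,y)) for x in range(x0,x1,2) for y in range(y0,y1,2)],axis=0).round(1)
print('board',med(520,560,225,300)); print('deck',med(390,430,235,270),med(560,610,128,135))
f=[med(472,482,215,240),med(485,510,188,195),med(530,560,178,184),med(600,635,178,184),med(480,495,270,300)]
print('frame',*f)
for x in range(350,470,20): print('rod',dep(w,(x,202)).round(1))
for y in (225,240,255,270): print('bar',dep(w,(323,y)).round(1))
E
python3 chk.py
```

```text
[399.26006962 196.6618006   53.15875848] [-0.3 -3.6 13.5] 9.463606574615945
board [474.3 262.4  54.6]
deck [432.8 223.8  41.5] [449.5 318.2  41.5]
frame [423.9 254.3  80.4] [419.1 268.3  80.7] [428.8 281.9  80.3] [448.4 299.3  80.2] [444.9 241.5  80.6]
rod [383.2 230.8  79.6]
rod [388.1 235.7  80.9]
rod [393.5 240.4  80.8]
rod [399.1 245.   80.1]
rod [404.4 249.7  80.1]
rod [409.6 254.5  80.6]
bar [380.7 218.9  83.5]
bar [385.1 213.9  81.6]
bar [388.7 209.8  82.8]
bar [393.1 204.8  81.8]
```

Emit:
servo_tool(series=[[[0,0,0],0,0.004],[[0,0,-0.001],0,0.004],[[0,0,-0.003],0,0.004],[[0,0,-0.003],0,0.004]], squeeze=120)

```text
time_s: 17.65
tcp_pos: [399.3, 196.7, 51.7]
tool_rot: [1.298, 2.858, -0.026]
ft_force: [-3.0, -5.4, 23.8]
width: 8.8
```

```bash
python3 chk.py
```

```text
[399.30010691 196.66074863  51.75931184] [-3.2 -5.2 23.8] 9.435202201994986
board [473.7 262.3  53.7]
deck [432.  224.   41.4] [448.7 317.7  41.5]
frame [424.  254.3  79.4] [418.5 268.2  79.9] [427.9 281.8  79.6] [447.4 299.   79.7] [444.3 241.5  79.7]
rod [382.6 231.2  80.3]
rod [387.7 236.   80.9]
rod [393.6 240.4  79. ]
rod [398.3 245.2  80.6]
rod [404.1 249.8  79.4]
rod [409.1 254.5  80.2]
bar [381.1 218.6  81. ]
bar [384.9 214.2  81. ]
bar [388.6 210.   81.6]
bar [393.  205.   80.8]
```

The force rose steeply to 24 N and the frame is level, so it is hard on the stops. I'll hold briefly to confirm it's stable.

Emit:
servo_tool(series=[[[0,0,-0.0012],0,0.004],[[0,0,-0.0012],0,0.004],[[0,0,-0.0012],0,0.004],[[0,0,-0.0012],0,0.004],[[0,0,-0.0012],0,0.004],[[0,0,-0.0012],0,0.004]])

```text
time_s: 18.45
tcp_pos: [399.3, 196.6, 52.0]
tool_rot: [1.298, 2.857, -0.028]
ft_force: [-2.1, -5.6, 23.5]
width: 9.0
```

```bash
python3 chk.py | head -4
```

```text
[399.31658015 196.56882979  51.97287114] [-2.1 -4.8 22.1] 9.196270366190497
board [473.9 262.3  53.9]
deck [432.1 223.9  41.4] [448.6 317.8  41.4]
frame [424.1 254.3  79.4] [418.7 268.2  80.1] [428.  281.7  79.8] [447.5 298.8  79.8] [444.2 241.6  80.1]
```

Force is steady at 22–23 N and the frame hasn't moved.

```bash
python3 -c "
from rig import ctrl; print(ctrl.hand_in())"
```

```text
the job is handed in; nothing more can be done
None
```

The module is seated in the fixture, and the hold-down frame is closed on its stop posts with the arm still holding it down. I handed the job in at about 18.5 s of the 69 s allowed.

- **Module:** I gripped it across its side walls and lowered it board side up between the pins, bevelled end to the hinge. The insertion showed no noticeable contact force. After release the rim was at about 69 mm on the front edge (70 mm expected when seated), and the board was level on both sides.
- **Frame:** I pinched the bar and swung it through its arc in about 3.6 s, at no more than 10 N up to that point. At the end the frame's measured points agreed within 0.7 mm, so it is level. The board had dropped about 6.7 mm, against the nominal 6 mm, which is within the depth readings' accuracy of about 1 mm. The downward push held at 22–24 N over the last second, against the 12 N needed to keep it closed, with the grip set to 120 N.
- **Small disagreements:**
  - The top camera placed the nest about 3 mm from where the wrist camera did. I used the wrist camera, and the module went in cleanly.
  - The bar seems to have slipped or given a few millimetres in the fingers during the final press, so I raised the grip before the last push.
- **Other things on the bench:** none of the moves went near them, but I did not re-measure them afterwards.

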